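Clamp the sensory-shelf mirror with its ratcheting lever

TASK

Clamp the little mirror's wooden foot under the clamp pad by working the orange lever clockwise (seen from above). The lever only swings between its two brass stops: at the end of a stroke lift it off its serrations, swing it back, let it drop in again and turn further, as often as needed, until the clamp is firmly tight, which is a push of about 8 N on the lever's knob away from the stops, and do not overtighten it (12 N is too much). Leave the lever seated down in its serrations and let go of it, with the mirror where it stood and the other things on the shelf undisturbed.

Things in the scene. Friction and masses are not known exactly. Their poses are not given: they have to be found in the camera images.
- clamp: Fixed clamp stand, a grey bridge (82 mm wide, top at 62 mm) on a steel plate; a screw through it carries a black pad below, a steel crown and the lever on top. Origin: on the shelf surface, on the vertical screw axis; +x points from the screw towards the mirror, -x towards the lever, z up. Two brass stop pins stand 37 mm from the axis, 98 mm high.
- axis (a point): Point on the vertical screw axis, on top of the bridge (62 mm above the shelf); the lever turns about this line. The screw crown under the lever has 16 upright serrations 0.39 rad apart (0.06 rad free play). Lever down: it turns the screw both ways; raised: it swings free and the screw stays where it was left. Clockwise turning lowers screw, pad and lever 1.5 mm per rad.
- knob (a point): Grip point on the lever's upright round orange knob (diameter 22 mm, from 28 mm below this point to 18 mm above), 90 mm from the screw axis, 132 mm above the shelf when seated. The lever arm (13 mm thick) joins the knob's foot, its top 21 mm below this point. Clear all round for a gripper from above. Let go of when loaded, it springs back up to 0.1 rad.
- lever_swing (a joint): Angle of the lever about the screw axis, rad, 0 at the anticlockwise brass stop, 1.4 at the clockwise brass stop, growing clockwise seen from above (the tightening direction). Seen from above the lever points in direction clamp yaw + pi + 0.70 - lever_swing (angles anticlockwise from world +x).
- lever_lift (a joint): Height of the lever above its seat in the screw head, m: 0 seated, 0.014 fully raised; spring and weight pull it down with 4.4 to 5.5 N. Its blades drop between the serrations and are clear of them when raised 6.5 mm or more (10 mm is ample). On serration tips (possibly at the start too) it rides 5 to 6.5 mm high until turned a little.
- base_plate: Dark steel base plate 200 x 100 x 10 mm of the stand, origin as the clamp's. The mirror's foot lies on it under the pad. The pad touches after 1.2 to 2.2 rad of clockwise turning in all and is tight some 0.5 rad later. Free, the knob needs 1 to 2 N of push, then 1.5 N more per 0.1 rad. Force of foot on plate is about 3 x push (24 N at 8 N of push); 18 to 36 N is right.
- mirror: Round stainless mirror disc (100 mm wide, 5 mm thick) standing upright on a loose maple foot 135 x 40 x 12 mm that lies on the base plate with its tongue under the pad. Origin: underside of the foot, nominally on the screw axis; +x along the foot towards the mirror, which stands at x = 95 mm, top 136 mm above the shelf.
- dome: Grey silicone squeeze dome, 64 mm wide, 40 mm high, origin at its underside. Leave alone.
- ring_puzzle: Maple ring puzzle, 75 x 75 mm base, 62 mm high, origin at its underside. Leave alone.
- marble_dish: Small blue dish 68 mm wide, 22 mm high with a green glass marble in it, origin at its underside. Leave alone.

How it is judged:
By the outcome, as a careful person would: the job done as asked, in the order asked, and still so for the second after the job is handed in, with the robot touching nothing.
It also fails if it takes over 64 s, if anything falls off the work surface, if the arm or the gripper's body presses on something with over 40 N, if the wrist force passes 120 N, or if a joint passes its speed limit or range.

ROBOT

A 6-joint arm with a two-finger parallel gripper is mounted at the origin on the work surface. World frame = base frame: x ahead of the robot, y to its left, z up, the work surface at z = 0. Lengths are in mm, angles in degrees, forces in N, time in s.
With the tool pointing down it reaches from about 350 to 850 mm from the base axis. Payload 8.1 kg.
Tool frame: the origin (TCP) lies at the centre of the arm's flange, where the gripper is bolted on; the fingertips stand 173 mm ahead of it and the grasp point (between the pads) lies 155 mm ahead of it; z points along the fingers, y is the line along which they close (so a half turn about z gives the same grasp; the last joint's range is limited). The gripper opens to 85 mm and grips with 20 to 120 N. Pads are 22 mm wide; open, the fingers measure 114 mm over their backs; the gripper's body (76 mm by 85 mm) begins 54 mm behind the grasp point. The pads swing forward as they close: fully open they stand 13 mm farther back than shut.
Start: joints at [-69.695, 7.471, 85.268, -0, 87.261, -4.893], TCP at [255.475, -542.899, 404.692] pointing down, gripper open.
Joint ranges: [-169.43, 169.43], [-51.17, 129.36], [1.28, 143.12], [-76.62, 256.62], [0, 156.53], [-152.29, 152.29]. Speed limits (degrees/s): [136.94, 136.94, 159.86, 180, 180, 180].

INTERFACE

Orientations are given as [roll, pitch, yaw] about the fixed x, y, z axes, in that order (R = Rz(yaw) Ry(pitch) Rx(roll)).
In Python, from bench import * gives the robot as it stands.
- The arm moves only by the shell command python3 -m jog 'ROWS' [FORCE]. ROWS is text: rows parted by semicolons, each of 7 numbers parted by spaces: the shift along the tool's x, y, z scaled (see below), then the turn, a rotation vector about the tool's x, y, z scaled (see below), then the closure, from -1 (fully open) to 1 (shut). In form: tx ty tz wx wy wz hand; .... A call has 1 to 5 rows; each row shifts and turns the commanded pose from where the row before left it, along the tool's axes as they then stand; what a row does not reach is not made up. The controller multiplies each number of a shift by 0.1 m and each number of a turn by 60 degrees. A row lasts 1/8 s, in which the tool goes at most 62.5 mm and 10.7 degrees, less where a joint would pass 70% of its speed; a pose out of reach is approached as far as the arm can. A call with a number of a shift or a turn outside -1 to 1 is refused whole. A call with a gripper value outside its range is refused whole. The fingers move at their own pace and stop on an object; FORCE is the grip in N (left out, the last holds). Time passes only in rows, so rows that do not move let the fingers close. It gives the time, the measured TCP pose, the force, the opening and the grip force at its end, in the units of the state.
- sense(): the state, without advancing time (a new reading comes with each control period).
- snapshot(name): name is "side" or "top" or "wrist"; returns a dict with "img" (384x512x3 uint8, red, green, blue), "fx", "fy", "cx", "cy" (pixels), "extrinsics" (4x4, takes a point from camera to world coordinates). Camera axes: x right, y down, z forward; pixel columns grow to the right and rows downward; lengths in mm; the calibration is good to about 2 mm. The wrist camera is an equidistant fisheye: a pixel r from the principal point sees the ray r / f radians off the axis. A picture is of the moment at which its call begins. There is no depth.
- hand_in(): hands the job in; it is judged then, once.
The state is a dict: "time": time; "joint_pos": joint angles; "qd": joint speeds; "joint_efforts": joint torques, N m; "tool_pos": TCP position; "tcp_rot": TCP orientation; "ft_force": force on the tool from outside, world axes, zero at the start; "wrist_torque": the same for the moment, N m; "finger_gap": finger opening in mm; "grip_force": force on a finger pad.
Only numpy, scipy, OpenCV 4.12 (cv2) and the standard library are available. Lean on these libraries where they do the work, as an engineer would, in place of code of your own. Each camera call takes 0.05 s, during which the arm holds its last target. There are 200 camera calls.

## Working session

There is one attempt and no reset: what is moved stays moved. The work goes in short steps, Python scripts to look and compute and a shell command to move; the robot and the scene stay as the last step left them, time stands still between calls to the robot, and variables do not carry over. Pictures are saved under pics/ and viewed, at most 10 in all, crops included, and the job is handed in when it is done.

```bash
mkdir -p pics; ls; python3 - <<'E'
from bench import *
import cv2
s=sense();print(s)
for n in("top","side"):
    d=snapshot(n);cv2.imwrite(f"pics/{n}0.png",cv2.resize(d["img"][:,:,::-1],(800,600),interpolation=cv2.INTER_CUBIC));print(n,d["fx"],d["fy"],d["cx"],d["cy"],d["extrinsics"])
E
```

```text
pics
{'time': 0.0, 'joint_pos': array([-6.96941436e+01,  7.51601686e+00,  8.53310953e+01,  1.97548013e-04,
        8.72604566e+01, -4.89208644e+00]), 'qd': array([-0.04215943,  0.00035421,  0.00063557,  0.04634062, -0.05666541,
        0.08222677]), 'joint_efforts': array([ 1.09594039e-04, -5.69412446e+01, -5.00548625e+01, -5.89867227e-05,
        1.49944983e-02,  1.76340222e-05]), 'tool_pos': array([ 255.39688537, -542.67173759,  403.61724052]), 'tcp_rot': array([-1.79892840e+02, -9.36997228e-03,  2.51979245e+01]), 'ft_force': array([ 0.74434838, -0.13794366,  0.81775255]), 'wrist_torque': array([-0.03035896, -0.00582783,  0.00414586]), 'grip_force': 0.0, 'finger_gap': 85.16151056348532}
top 390.5443582268712 390.5443582268712 255.37763619613617 190.17323043507685 [[ 1.38096834e-02 -9.85602236e-01  1.68515652e-01  4.91534684e+02]
 [-9.99842543e-01 -1.17330596e-02  1.33125865e-02  6.66172226e+01]
 [-1.11437108e-02 -1.68672960e-01 -9.85609076e-01  9.17218631e+02]
 [ 0.00000000e+00  0.00000000e+00  0.00000000e+00  1.00000000e+00]]
side 399.6408907403528 399.6408907403528 259.7625000285295 191.15349521787869 [[ 9.54027621e-01 -1.74630458e-01  2.43588797e-01  4.06202378e+02]
 [-2.99058624e-01 -6.08546686e-01  7.35006714e-01 -6.06493537e+02]
 [ 1.98805961e-02 -7.74064037e-01 -6.32795092e-01  6.65379182e+02]
 [ 0.00000000e+00  0.00000000e+00  0.00000000e+00  1.00000000e+00]]
```

View pics/top0.png

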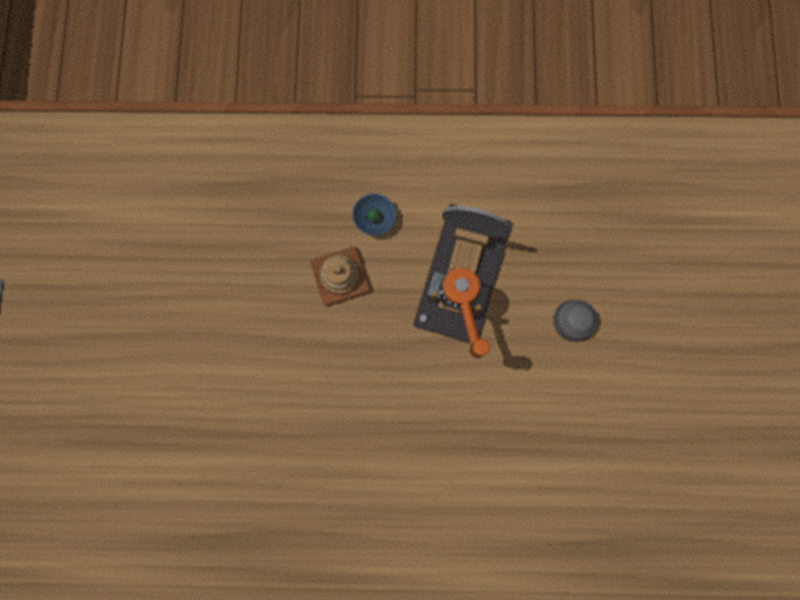

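View pics/side0.png

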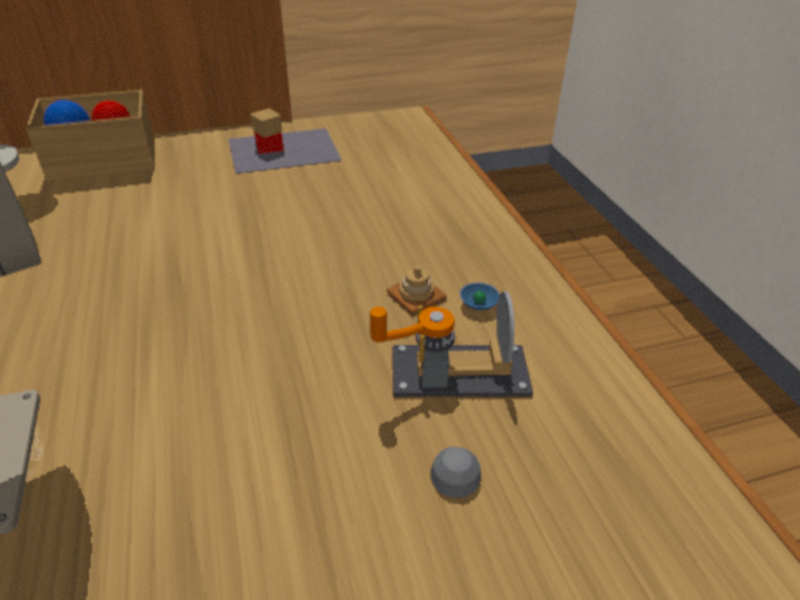

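The top view shows the hub at about (461,286), the knob at (481,347) and the mirror at (477,215), in 800x600 pixels. The side view agrees. I'll enlarge the clamp.

```bash
python3 - <<'E'
from bench import *
import cv2,numpy as np
a=snapshot("top")["img"][115:240,240:360,::-1];b=snapshot("side")["img"][175:275,225:345,::-1]
cv2.imwrite("pics/c1.png",np.hstack([cv2.resize(a[5:],(400,400),interpolation=cv2.INTER_CUBIC)]+[cv2.resize(b,(400,333),interpolation=cv2.INTER_CUBIC)[:333]][0:0]+[np.vstack([cv2.resize(b,(400,333),interpolation=cv2.INTER_CUBIC),np.zeros((67,400,3),np.uint8)])]))
E
```

```text
(no output)
```

View pics/c1.png

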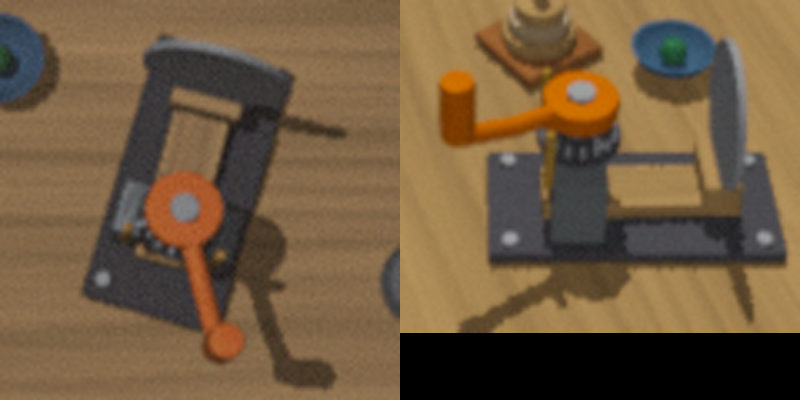

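```bash
cat >h.py <<'E'
from bench import *
import cv2,numpy as np
def ray(d,u,v):
    E=np.array(d["extrinsics"]);r=E[:3,:3]@np.array([(u-d["cx"])/d["fx"],(v-d["cy"])/d["fy"],1]);return E[:3,3],r
def atz(d,u,v,z):
    o,r=ray(d,u,v);return o+r*(z-o[2])/r[2]
def tri(a,b):
    A=np.zeros((3,3));c=np.zeros(3)
    for o,r in(a,b):
        r=r/np.linalg.norm(r);P=np.eye(3)-np.outer(r,r);A+=P;c+=P@o
    return np.linalg.solve(A,c)
E
python3 - <<'E'
from h import *
np.set_printoptions(precision=1,suppress=True)
t=snapshot("top");s=snapshot("side");k=.3
T=lambda x,y:((x+.5)*k-.5+240,(y+.5)*k-.5+120)
S=lambda x,y:((x-400+.5)*k-.5+225,(y+.5)*k-.5+175)
print("knobtop",tri(ray(t,*T(224,341)),ray(s,*S(458,80))),atz(t,*T(224,341),150),atz(s,*S(458,80),150))
h=tri(ray(t,*T(185,208)),ray(s,*S(581,91)));print("hub",h)
c=np.array([atz(t,*T(*p),10) for p in((157,38),(293,75),(223,330),(85,292))]);print(c,c.mean(0))
d=(c[0]+c[1]-c[2]-c[3]);print("yaw",np.degrees(np.arctan2(d[1],d[0])))
# plate corners side
cs=np.array([atz(s,*S(*p),10) for p in((489,155),(764,155),(785,262),(490,258))]);print(cs,cs.mean(0))
d=cs[1]+cs[2]-cs[0]-cs[3];print("yaw",np.degrees(np.arctan2(d[1],d[0])))
E
```

```text
knobtop [561.4 -24.7 153.6] [560.6 -24.9 150. ] [563.7 -20.6 150. ]
hub [648.5  -6.  108.8]
[[792.5   5.   10. ]
 [765.7 -92.9  10. ]
 [580.9 -41.   10. ]
 [606.4  55.5  10. ]] [686.4 -18.4  10. ]
yaw -15.419593423003365
[[605.7  53.   10. ]
 [794.7  -2.   10. ]
 [763.5 -98.8  10. ]
 [578.6 -40.8  10. ]] [685.6 -22.1  10. ]
yaw -16.80425381160732
```

```bash
python3 -m jog '.4145 -.2826 0 0 0 0 -1;.4145 -.2826 0 0 0 0 -1;.4145 -.2826 0 0 0 0 -1;.4145 -.2826 0 0 0 0 -1;.4145 -.2826 0 0 0 0 -1' 30; python3 -m jog '.4145 -.2826 0 0 0 0 -1;.4145 -.2826 0 0 0 0 -1;.4145 -.2826 0 0 0 0 -1;.4145 -.2826 0 0 0 0 -1;.4145 -.2826 0 0 0 0 -1'; python3 -m jog '.4145 -.2826 0 0 0 0 -1;.4145 -.2826 0 0 0 0 -1;0 0 0 0 0 .11 -1;0 0 0 0 0 .11 -1;0 0 0 0 0 0 -1'
python3 - <<'E'
from h import *
s=sense();print(s["tool_pos"],s["tcp_rot"],s["ft_force"],s["joint_pos"])
d=snapshot("wrist");cv2.imwrite("pics/w1.png",cv2.resize(d["img"][:,:,::-1],(800,600),interpolation=cv2.INTER_CUBIC));print({k:d[k] for k in d if k!="img"})
E
```

```text
time: 0.92
tool_pos: [383.4, -325.3, 404.8]
tcp_rot: [180.0, -0.0, 25.2]
ft_force: [-0.1, -0.7, 0.2]
finger_gap: 85.5
grip_force: 0.0
time: 1.55
tool_pos: [510.8, -109.2, 404.9]
tcp_rot: [180.0, -0.0, 25.2]
ft_force: [0.5, -0.7, 0.2]
finger_gap: 85.5
grip_force: 0.0
time: 2.17
tool_pos: [561.2, -24.1, 404.6]
tcp_rot: [-180.0, 0.0, 12.1]
ft_force: [-0.2, -0.3, 0.1]
finger_gap: 85.6
grip_force: 0.0
[561.16317273 -24.08819096 404.55404334] [-1.79996660e+02  1.45951995e-02  1.20585399e+01] [-0.20056819 -0.25093705  0.08085792] [-7.68739122e+00  1.56463443e+00  9.15010763e+01 -1.78962924e-03
  8.69491548e+01  7.02541648e+01]
{'fx': 297.3186396354542, 'fy': 297.3186396354542, 'cx': 252.4255067993374, 'cy': 187.6183168450818, 'extrinsics': array([[ 2.08007367e-01, -9.42829912e-01, -2.60393343e-01,
         6.28112706e+02],
       [-9.78127259e-01, -2.00491666e-01, -5.54090048e-02,
        -1.09450280e+01],
       [ 3.45719905e-05,  2.66223308e-01, -9.63911380e-01,
         3.73150389e+02],
       [ 0.00000000e+00,  0.00000000e+00,  0.00000000e+00,
         1.00000000e+00]])}
```

View pics/w1.png

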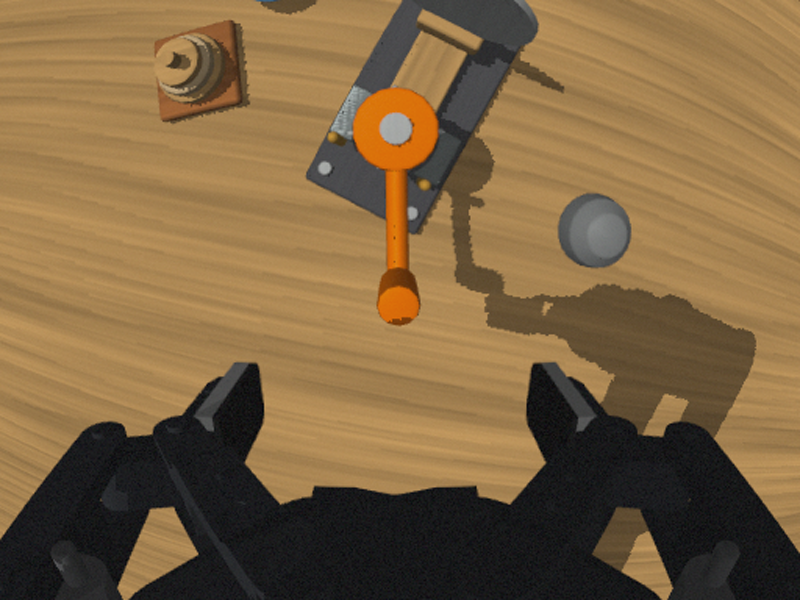

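The wrist view shows the knob's top at about (398,306), the hub nut at (396,128) and the pins at (335,138) and (425,185). The knob is centred between the fingers.

```bash
python3 - <<'E'
from h import *
np.set_printoptions(precision=1,suppress=True)
d=snapshot("wrist");t=snapshot("top")
def wr(u,v):
    u=(u+.5)*.64-.5;v=(v+.5)*.64-.5
    x=np.array([u-d["cx"],v-d["cy"]]);r=np.linalg.norm(x);a=r/d["fx"];E=d["extrinsics"]
    return E[:3,3],E[:3,:3]@np.array([*(x/r*np.sin(a)),np.cos(a)])
def az(p,z):
    o,r=wr(*p);return o+r*(z-o[2])/r[2]
for z in(150,155):print("knob",az((398,306),z))
for z in(106,112,118):print("nut",az((396,128),z))
T=lambda x,y:((x+.5)*.3-.5+240,(y+.5)*.3-.5+120)
print("nut tri",tri(wr(396,128),ray(t,*T(185,208))))
print("pins",az((336,137),98),az((425,184),98))
E
```

```text
knob [561.7 -26.9 150. ]
knob [563.2 -26.6 155. ]
nut [650.9  -6.9 106. ]
nut [650.4  -7.  112. ]
nut [649.9  -7.1 118. ]
nut tri [651.7  -7.1  92. ]
pins [639.5  26.6  98. ] [622.8 -30.4  98. ]
```

```bash
python3 -m jog '.005 .022 .38 0 0 0 -1;0 0 .38 0 0 0 -1;0 0 .38 0 0 0 -1;0 0 0 0 0 0 -1;0 0 0 0 0 0 1' 30; python3 -m jog '0 0 0 0 0 0 1;0 0 0 0 0 0 1;0 0 0 0 0 0 1'
python3 - <<'E'
from h import *
s=sense();print(s["tool_pos"],s["tcp_rot"],s["ft_force"],s["joint_pos"])
d=snapshot("wrist");cv2.imwrite("pics/w2.png",d["img"][:,:,::-1])
E
```

```text
time: 2.95
tool_pos: [562.6, -26.5, 292.4]
tcp_rot: [180.0, -0.1, 12.0]
ft_force: [0.7, -0.1, 0.3]
finger_gap: 69.6
grip_force: 0.0
time: 3.32
tool_pos: [562.5, -26.4, 291.5]
tcp_rot: [180.0, -0.1, 12.0]
ft_force: [3.0, -0.3, -3.0]
finger_gap: 21.2
grip_force: 30.4
[562.45872656 -26.36693204 291.49462128] [ 1.79965757e+02 -9.28715431e-02  1.20049894e+01] [ 3.00702124 -0.31420537 -2.974885  ] [-7.90080559e+00  6.45787986e+00  9.84573128e+01 -5.97299805e-04
  7.49858256e+01  7.00943870e+01]
```

View pics/w2.png

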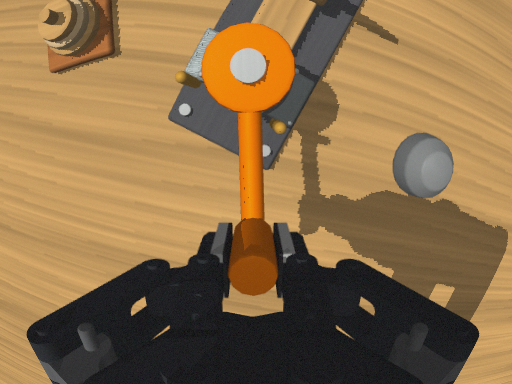

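```bash
for i in 1; do python3 -m jog '.001 -.045 .01 0 0 .0477 1;.001 -.045 .01 0 0 .0477 1;0 0 0 0 0 0 1'; python3 -m jog '.001 -.045 .01 0 0 .0477 1;.001 -.045 .01 0 0 .0477 1;0 0 0 0 0 0 1'; done
```

```text
time: 3.75
tool_pos: [560.9, -17.4, 288.9]
tcp_rot: [180.0, -0.1, 6.3]
ft_force: [3.8, -1.5, -1.8]
finger_gap: 20.9
grip_force: 30.7
time: 4.12
tool_pos: [560.2, -8.5, 286.6]
tcp_rot: [180.0, -0.0, 0.6]
ft_force: [3.8, -1.2, -2.9]
finger_gap: 21.0
grip_force: 30.6
```

```bash
python3 -m jog '.01 0 .01 0 0 0 1;0 0 0 0 0 0 1';python3 -m jog '0 0 .02 0 0 0 1;0 0 0 0 0 0 1'; python3 -m jog '0 0 .02 0 0 0 1;0 0 0 0 0 0 1'
```

```text
time: 4.38
tool_pos: [560.8, -8.7, 286.1]
tcp_rot: [180.0, 0.1, 0.6]
ft_force: [-4.3, -1.1, 4.6]
finger_gap: 21.3
grip_force: 31.5
time: 4.62
tool_pos: [560.8, -8.7, 285.7]
tcp_rot: [180.0, 0.1, 0.6]
ft_force: [-11.4, -1.2, 17.8]
finger_gap: 20.9
grip_force: 32.7
time: 4.88
tool_pos: [560.9, -8.8, 285.4]
tcp_rot: [180.0, 0.0, 0.6]
ft_force: [-19.0, -0.4, 28.9]
finger_gap: 21.1
grip_force: 34.0
```

```bash
python3 -m jog '0 0 -.045 0 0 0 1;0 0 0 0 0 0 1'
python3 - <<'E'
from h import *
b=snapshot("side")["img"][175:275,225:345,::-1]
a=cv2.imread("pics/c1.png")[:333,400:]
cv2.imwrite("pics/c2.png",np.hstack([a,cv2.resize(b,(400,333),interpolation=cv2.INTER_CUBIC)]))
E
```

```text
time: 5.12
tool_pos: [560.8, -8.6, 286.0]
tcp_rot: [180.0, 0.1, 0.6]
ft_force: [-5.0, -1.8, 6.8]
finger_gap: 20.9
grip_force: 31.2
```

View pics/c2.png

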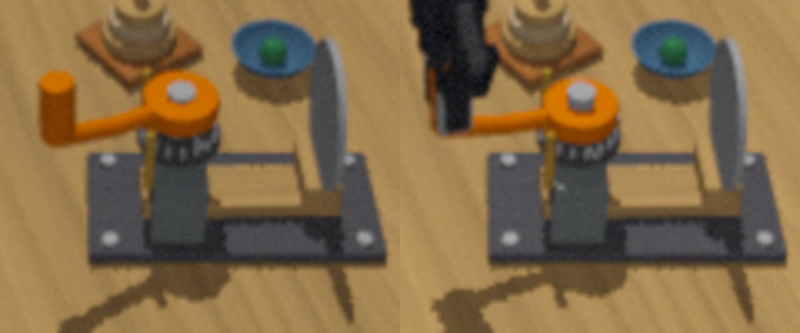

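The right half shows the hub dropped onto the crown with the nut standing prouder, so the lever is now seated. I'll turn on.

```bash
python3 -m jog '-.002 -.045 -.006 0 0 .0477 1;.001 -.045 .001 0 0 .0477 1;.001 -.045 .001 0 0 .0477 1;.001 -.045 .001 0 0 .0477 1;0 0 0 0 0 0 1'; python3 -m jog '.001 -.045 .001 0 0 .0477 1;.001 -.045 .001 0 0 .0477 1;.001 -.045 .001 0 0 .0477 1;.001 -.045 .001 0 0 .0477 1;0 0 0 0 0 0 1'
```

```text
time: 5.8
tool_pos: [562.1, 9.5, 285.9]
tcp_rot: [180.0, 0.1, -10.9]
ft_force: [-2.8, -1.5, 2.1]
finger_gap: 21.7
grip_force: 31.0
time: 6.42
tool_pos: [567.1, 26.8, 285.6]
tcp_rot: [180.0, 0.1, -22.3]
ft_force: [-5.1, -1.2, 3.6]
finger_gap: 21.8
grip_force: 31.1
```

```bash
python3 -m jog '-.004 -.045 .001 0 0 .0477 1;.001 -.045 .001 0 0 .0477 1;.001 -.045 .001 0 0 .0477 1;.001 -.045 .001 0 0 .0477 1;0 0 0 0 0 0 1'; python3 -m jog '.001 -.045 .001 0 0 .0477 1;.001 -.045 .001 0 0 .0477 1;.001 -.045 .001 0 0 .0477 1;.001 -.045 .001 0 0 .0477 1;.001 -.045 .001 0 0 .0477 1'; python3 -m jog '0 0 0 0 0 0 1'; python3 -c "print(__import__('bench').sense()['joint_pos'])"
```

```text
time: 7.05
tool_pos: [575.1, 42.7, 285.3]
tcp_rot: [180.0, 0.1, -33.7]
ft_force: [-4.8, -1.8, 3.8]
finger_gap: 20.8
grip_force: 31.1
time: 7.68
tool_pos: [589.6, 59.8, 284.9]
tcp_rot: [179.9, 0.1, -48.1]
ft_force: [-6.6, 0.4, 3.5]
finger_gap: 21.2
grip_force: 31.3
time: 7.8
tool_pos: [589.7, 59.9, 284.9]
tcp_rot: [179.9, 0.1, -48.0]
ft_force: [-6.6, -0.0, 3.5]
finger_gap: 21.1
grip_force: 31.3
[8.36535492e-01 1.13489097e+01 9.37564413e+01 3.24168243e-02
 7.49947465e+01 1.38815669e+02]
```

```bash
python3 -m jog '0 0 0 0 0 0 0.2;0 0 0 0 0 0 .2;0 0 0 0 0 0 .2'; python3 -m jog '0 0 0 0 0 0 1;0 0 0 0 0 0 1;0 0 0 0 0 0 1'
```

```text
time: 8.18
tool_pos: [590.2, 59.7, 285.3]
tcp_rot: [-180.0, -0.0, -48.1]
ft_force: [-0.8, -0.2, -0.6]
finger_gap: 34.2
grip_force: 0.0
time: 8.55
tool_pos: [590.1, 59.7, 285.3]
tcp_rot: [-180.0, -0.0, -48.1]
ft_force: [-0.7, -0.3, 1.0]
finger_gap: 21.0
grip_force: 29.4
```

```bash
python3 -m jog '0 0 -.06 0 0 0 1;0 0 -.05 0 0 0 1;0 0 0 0 0 0 1'; python3 -m jog '.006 .1025 0 0 0 -.1098 1;.006 .1025 0 0 0 -.1098 1;0 0 0 0 0 0 1'; python3 -m jog '.006 .1025 0 0 0 -.1098 1;.006 .1025 0 0 0 -.1098 1;.006 .1025 0 0 0 -.1098 1;.006 .1025 0 0 0 -.1098 1'; python3 -m jog '.006 .1025 0 0 0 -.1098 1;.006 .1025 0 0 0 -.1098 1;.006 .1025 0 0 0 -.1098 1;.006 .1025 0 0 0 -.1098 1;0 0 0 0 0 0 1'
```

```text
time: 8.93
tool_pos: [590.1, 59.7, 296.4]
tcp_rot: [180.0, -0.0, -48.1]
ft_force: [1.5, -2.3, -5.9]
finger_gap: 21.3
grip_force: 29.7
time: 9.3
tool_pos: [576.5, 44.1, 296.2]
tcp_rot: [-180.0, -0.0, -35.0]
ft_force: [2.9, -1.5, -4.9]
finger_gap: 21.1
grip_force: 29.7
time: 9.8
tool_pos: [561.8, 6.8, 296.4]
tcp_rot: [-180.0, -0.1, -8.5]
ft_force: [5.5, 0.1, -5.3]
finger_gap: 21.5
grip_force: 29.7
time: 10.42
tool_pos: [565.4, -33.7, 296.4]
tcp_rot: [-180.0, -0.1, 17.7]
ft_force: [5.2, 2.6, -5.4]
finger_gap: 21.5
grip_force: 29.7
```

```bash
python3 -m jog '0 0 .05 0 0 0 1;0 0 .03 0 0 0 1;0 0 0 0 0 0 1'; python3 -m jog '0 0 .03 0 0 0 1;0 0 0 0 0 0 1'
```

```text
time: 10.8
tool_pos: [565.2, -33.5, 288.1]
tcp_rot: [180.0, -0.1, 17.7]
ft_force: [8.3, 2.6, -6.6]
finger_gap: 21.4
grip_force: 29.6
time: 11.05
tool_pos: [565.2, -33.6, 285.2]
tcp_rot: [180.0, -0.1, 17.7]
ft_force: [7.5, 2.1, -4.9]
finger_gap: 21.0
grip_force: 29.8
```

```bash
python3 -m jog '0 0 0 0 0 0 0.2;0 0 0 0 0 0 .2'; python3 -m jog '0 0 0 0 0 0 1;0 0 0 0 0 0 1;0 0 0 0 0 0 1'; python3 -m jog '.001 -.045 .001 0 0 .0477 1;.001 -.045 .001 0 0 .0477 1;0 0 0 0 0 0 1'
python3 - <<'E'
from h import *
b=snapshot("side")["img"][175:275,225:345,::-1]
cv2.imwrite("pics/c3.png",cv2.resize(b,(400,333),interpolation=cv2.INTER_CUBIC))
E
```

```text
time: 11.3
tool_pos: [564.5, -34.0, 285.1]
tcp_rot: [-180.0, 0.1, 17.8]
ft_force: [-0.8, 0.3, 0.5]
finger_gap: 34.4
grip_force: 0.0
time: 11.68
tool_pos: [564.6, -34.2, 285.3]
tcp_rot: [180.0, 0.0, 17.8]
ft_force: [-1.9, -1.5, 1.6]
finger_gap: 21.4
grip_force: 29.4
time: 12.05
tool_pos: [562.3, -25.4, 285.1]
tcp_rot: [180.0, 0.0, 12.1]
ft_force: [-3.4, -2.1, 2.7]
finger_gap: 21.2
grip_force: 29.6
```

View pics/c3.png

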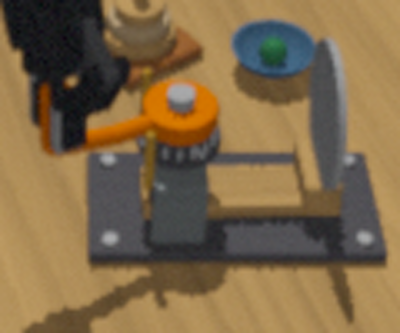

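The hub sits low on the crown, so the lever is seated again. I'll tighten in steps and work out the tangential push.

```bash
cat >p.py <<'E'
from bench import *
import numpy as np
s=sense();y=np.radians(s["tcp_rot"][2]);f=s["ft_force"];p=s["tool_pos"];e=np.array([649.5-p[0],-7-p[1]])
print("push %.2f radial %.2f z %.2f  swing %.3f r %.1f t %.2f"%(f[0]*np.sin(y)-f[1]*np.cos(y),f[0]*np.cos(y)+f[1]*np.sin(y),f[2],np.radians(24.1)-np.arctan2(e[1],e[0]),np.hypot(*e),s["time"]))
E
python3 p.py
python3 -m jog '-.002 -.045 -.001 0 0 .0477 1;.001 -.045 .001 0 0 .0477 1;.001 -.045 .001 0 0 .0477 1;.001 -.045 .001 0 0 .0477 1;0 0 0 0 0 0 1'>/dev/null;python3 p.py; python3 -m jog '.001 -.045 .001 0 0 .0477 1;.001 -.045 .001 0 0 .0477 1;0 0 0 0 0 0 1'>/dev/null; python3 p.py
```

```text
push 1.68 radial -4.54 z 3.65  swing 0.212 r 89.2 t 12.10
push 1.70 radial -4.38 z 3.36  swing 0.414 r 89.5 t 12.72
push 2.13 radial -4.23 z 4.43  swing 0.513 r 89.5 t 13.10
```

```bash
python3 -m jog '-.003 -.045 -.003 0 0 .0477 1;.001 -.045 .001 0 0 .0477 1;0 0 0 0 0 0 1'>/dev/null;python3 p.py; python3 -m jog '.001 -.045 .001 0 0 .0477 1;.001 -.045 .001 0 0 .0477 1;0 0 0 0 0 0 1'>/dev/null; python3 p.py;  python3 -m jog '.001 -.045 .001 0 0 .0477 1;.001 -.045 .001 0 0 .0477 1;0 0 0 0 0 0 1'>/dev/null; python3 p.py
```

```text
push 4.17 radial -0.87 z 0.84  swing 0.611 r 89.8 t 13.47
push 4.69 radial -1.60 z 2.67  swing 0.711 r 89.8 t 13.85
push 5.68 radial -1.05 z 3.43  swing 0.811 r 89.9 t 14.22
```

```bash
python3 -m jog '.001 -.045 .001 0 0 .0477 1;0 0 0 0 0 0 1'>/dev/null;python3 p.py; python3 -m jog '0 0 0 0 0 0 0.2;0 0 0 0 0 0 .2' >/dev/null;python3 p.py; python3 -m jog '0 0 0 0 0 0 1;0 0 0 0 0 0 1;0 0 0 0 0 0 1';python3 p.py
```

```text
push 6.34 radial -1.80 z 4.47  swing 0.859 r 89.9 t 14.47
push 0.23 radial 0.32 z 0.51  swing 0.866 r 90.0 t 14.72
time: 15.1
tool_pos: [567.9, 31.3, 284.5]
tcp_rot: [179.9, 0.0, -25.1]
ft_force: [-4.5, -4.4, 5.0]
finger_gap: 21.3
grip_force: 29.2
push 5.95 radial -2.23 z 4.98  swing 0.859 r 90.2 t 15.10
```

```bash
python3 -m jog '.001 -.045 -.003 0 0 .0477 1;0 0 0 0 0 0 1'>/dev/null;python3 p.py; python3 -m jog '.001 -.045 .001 0 0 .0477 1;0 0 0 0 0 0 1'>/dev/null;python3 p.py; python3 -m jog '.001 -.0225 .0005 0 0 .0238 1;0 0 0 0 0 0 1' >/dev/null;python3 p.py;python3 p.py
```

```text
push 6.26 radial -0.42 z 2.17  swing 0.909 r 90.2 t 15.35
push 8.15 radial -2.41 z 3.73  swing 0.959 r 90.2 t 15.60
push 8.25 radial -2.03 z 4.51  swing 0.981 r 90.1 t 15.85
push 8.25 radial -2.03 z 4.51  swing 0.981 r 90.1 t 15.85
```

```bash
python3 -m jog '0 0 -.004 0 0 0 0.2;0 0 0 0 0 0 .2' ;python3 p.py; python3 -m jog '0 -.04 0 0 0 .0424 .2;0 0 0 0 0 0 .2' >/dev/null;python3 p.py;  python3 -m jog '0 -.02 0 0 0 .0212 .2;0 0 0 0 0 0 .2' >/dev/null;python3 p.py
```

```text
time: 16.1
tool_pos: [573.5, 41.6, 284.6]
tcp_rot: [180.0, 0.0, -32.3]
ft_force: [-1.1, -2.8, -1.2]
finger_gap: 33.9
grip_force: 1.2
push 2.93 radial 0.52 z -1.16  swing 0.989 r 90.2 t 16.10
push 5.91 radial 1.91 z -0.47  swing 1.029 r 90.0 t 16.35
push 8.01 radial 2.99 z 0.38  swing 1.047 r 89.9 t 16.60
```

```bash
python3 -m jog '0 -.01 0 0 0 .0106 .2;0 0 0 0 0 0 .2' >/dev/null;python3 p.py;  python3 -m jog '0 0 0 0 0 0 .2;0 0 0 0 0 0 .2' >/dev/null;python3 p.py
```

```text
push 9.16 radial 3.90 z 0.79  swing 1.056 r 89.8 t 16.85
push 8.77 radial 2.90 z 0.54  swing 1.056 r 89.8 t 17.10
```

```bash
python3 -m jog '0 .03 0 0 0 0 -.3;0 .03 0 0 0 0 -1;0 0 0 0 0 0 -1;0 0 0 0 0 0 -1;0 0 -.1 0 0 0 -1'; python3 -m jog '0 0 -.3 0 0 0 -1;0 0 -.4 0 0 0 -1;0 0 -.4 0 0 0 -1;-.5 0 0 0 0 0 -1;-.5 0 0 0 0 0 -1'; python3 -m jog '-.5 0 0 0 0 0 -1;0 0 0 0 0 0 -1'
python3 - <<'E'
from h import *
a=snapshot("top")["img"][115:240,200:390,::-1];b=snapshot("side")["img"][175:275,225:345,::-1]
cv2.imwrite("pics/c4.png",np.hstack([cv2.resize(a,(400,263),interpolation=cv2.INTER_CUBIC),cv2.resize(b,(400,333),interpolation=cv2.INTER_CUBIC)[:263]]))
E
```

```text
time: 17.73
tool_pos: [573.5, 42.8, 294.3]
tcp_rot: [179.9, 0.1, -36.7]
ft_force: [0.1, -0.5, 0.3]
finger_gap: 85.3
grip_force: 0.0
time: 18.35
tool_pos: [493.1, 102.9, 406.5]
tcp_rot: [-179.9, -0.1, -36.8]
ft_force: [0.1, 1.4, 1.1]
finger_gap: 85.5
grip_force: 0.0
time: 18.6
tool_pos: [451.7, 134.1, 405.8]
tcp_rot: [-179.9, -0.0, -36.6]
ft_force: [1.4, 0.0, 0.3]
finger_gap: 85.4
grip_force: 0.0
```

View pics/c4.png

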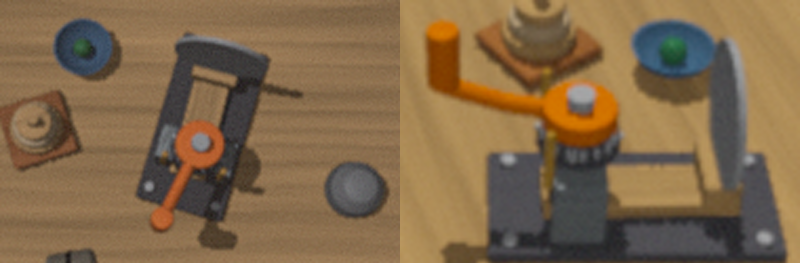

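The lever is seated low on the crown, the mirror stands where it did, and the dome, puzzle and dish are unmoved. The gripper is clear, so I'll hand in.

```bash
python3 -c "from bench import *;print(hand_in())"
```

```text
the job is handed in; nothing more can be done
None
```

I tightened the clamp to a settled push of about 8.8 N on the knob (9.2 N at most), left the lever seated and released, saw the mirror and other items unmoved in the last pictures, and handed the job in at about 19 s; no verdict came back.

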